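# Load and lock the sample carrier

### The job

Get the sample carrier ready for transport: stand the small white sample bottle upright in the carrier's empty cup, and screw the finned pot lid fully shut (clockwise, to its stop). Only when both are done, slide the black grip of the transport lock all the way to its end stop, so that the forked bar covers the bottle and straddles the lid's fin; leave the squat jar and the beaker where they stand and do not tip the bottle over.

Things in the scene. Friction and masses are not known exactly. Their poses are not given: they have to be found in the camera images.
- carrier: Fixed sample carrier: aluminium base plate 112 x 300 x 8 mm with, in a row along its own y axis, a glass pot with a finned lid (at y = -66 mm), an open grey cup (y = 0) and the raised guide of the transport lock (y = 54 to 190 mm, 56 mm wide, 97 mm high; the dark end-stop crossbar at y = 57 mm is 103 mm high). Origin: underside of the plate, below the cup's centre; z up.
- cup_floor (a point): Centre of the cup's inner floor, 8 mm above the worktop. The round cup has an inner diameter of 50 mm, wall 4 mm, and its rim is 34 mm above the worktop. Axes as the carrier's.
- sample_bottle: Loose small white screw-cap bottle, 74 mm high, 70 g: body diameter 40 mm up to 56 mm, cap diameter 33 mm above that. Origin: centre of its underside; z up along the bottle.
- lid (a joint): Turn of the pot's captive screw lid about the vertical, rad: 0 = screwed shut at its stop (fin along the carrier's y), positive = unscrewed (counter-clockwise from above), at most 1.5. Stays where left.
- lid_fin (a point): Centre of the top face of the lid's upright fin, on the turning axis, 117 mm above the worktop. White fin 44 mm long, 12 mm thick, 35 mm high (lid's flat top at 82 mm). Site axes turn with the lid: y along the fin, x across its thickness.
- slide (a joint): Travel of the transport lock, m: 0 = fully back, 0.112 = home at the end stop. The grip moves towards the carrier's -y (towards the cup and pot). Moves with about 3 N and stays where left.
- grip_top (a point): Centre of the top face of the lock's upright black grip, 132 mm above the worktop. Grip block 24 mm (carrier x) by 18 mm (carrier y), rising 35 mm above the guide's rails. It stands on a steel bar 40 mm wide, 5 mm thick, underside 86 mm above the worktop; the forked tip of the bar is 121 mm ahead (-y) of the grip.
- squat_jar: Loose squat glass screw-cap jar, diameter 62 mm, 72 mm high; a bystander. Origin: centre of its underside.
- beaker: Loose small glass beaker, diameter 58 mm, 72 mm high; a bystander. Origin: centre of its underside.
Mind the look-alikes: they are no part of the job. What is shaped like the sample_bottle but red is not meant.

How it is judged:
By the outcome, as a careful person would: the job done as asked, in the order asked, and still so for the second after the job is handed in, with the robot touching nothing.
It also fails if it takes over 54 s, if anything falls off the work surface, if the arm or the gripper's body presses on something with over 40 N, if the wrist force passes 120 N, or if a joint passes its speed limit or range.

### The arm

A 6-joint arm with a two-finger parallel gripper is mounted at the origin on a cart in front of the work surface, level with it; the furniture and walls round the work are solid. World frame = base frame: x ahead of the robot, y to its left, z up, the work surface at z = 0. Lengths are in m, angles in degrees, forces in N, time in s.
With the tool pointing down it reaches from about 0.3 to 0.825 m from the base axis. Payload 5.4 kg.
Tool frame: the origin (TCP) lies on the centre line of the jaws, within the pads' length; the fingertips stand 25 mm ahead of it and the grasp point (between the pads) lies 6 mm ahead of it; z points along the fingers, y is the line along which they close (so a half turn about z gives the same grasp; the last joint's range is limited). The gripper opens to 92 mm and grips with 3 to 60 N. Pads are 20 mm wide; open, the fingers measure 128 mm over their backs; the gripper's body (75 mm by 189 mm) begins 69 mm behind the grasp point.
Start: joints at [56.66, 9.076, 91.501, -0, 79.423, -12.038], TCP at [0.209, 0.536, 0.24] pointing down, gripper open.
Joint ranges: [-166.64, 166.64], [-54.1, 131.32], [10.49, 154.53], [-73.88, 253.88], [9.74, 151.15], [-171.62, 171.62]. Speed limits (degrees/s): [147.25, 147.25, 180, 180, 180, 180].

### API

Orientations are given as [roll, pitch, yaw] about the fixed x, y, z axes, in that order (R = Rz(yaw) Ry(pitch) Rx(roll)).
In Python, from bench import ctrl, viewer gives the robot as it stands.
- The arm moves only by the tool servo_tool, never from a script. Its argument "plan" is text: rows parted by semicolons, each of 7 numbers parted by spaces: the opening, from 0 (shut) to 1 (fully open), then the shift along the tool's x, y, z in mm, then the turn, a rotation vector about the tool's x, y, z in rad. A call has 1 to 10 rows; each row shifts and turns the commanded pose from where the row before left it, along the tool's axes as they then stand; what a row does not reach is not made up. A row lasts 1/10 s, in which the tool goes at most 50 mm and 8.59 degrees, less where a joint would pass 70% of its speed; a pose out of reach is approached as far as the arm can. A call with a gripper value outside its range is refused whole. The fingers move at their own pace and stop on an object; the grip force is fixed at half the most. Time passes only in rows, so rows that do not move let the fingers close. It gives the time, the measured TCP pose, the force, the opening and the grip force at its end, in the units of the state.
- ctrl.observe(): the state, without advancing time (a new reading comes with each control period).
- viewer.capture(name): name is "scene" or "top" or "wrist"; returns the picture (384x512x3 uint8, red, green, blue); there is no depth.
- viewer.get_calibration(name): a dict with "fx", "fy", "cx", "cy" (pixels), "eye" and "attitude" of the camera in the world; the wrist camera has in their place "hand_eye" (4x4, takes a point from camera to tool coordinates, whose origin is the TCP and whose axes are the flange's). Camera axes: x right, y up, looking along -z (the intrinsics and any distortion apply to the point x, -y, -z); pixel columns grow to the right and rows downward; lengths in m; the calibration is good to about 2 mm. A picture is of the moment at which its call begins: read the wrist's pose just before it. get_calibration takes no time and is no camera call.
- ctrl.finish_job(): hands the job in; it is judged then, once.
The state is a dict: "time": time; "joints": joint angles; "dq": joint speeds; "tau": joint torques, N m; "position": TCP position; "tcp_rot": TCP orientation; "force": force on the tool from outside, world axes, zero at the start; "wrist_torque": the same for the moment, N m; "gripper_width": finger opening in m; "grasp_force": force on a finger pad.
Only numpy, scipy, OpenCV 4.12 (cv2) and the standard library are available. Lean on these libraries where they do the work, as an engineer would, in place of code of your own. Each camera call takes 0.05 s, during which the arm holds its last target. There are 200 camera calls.

## Working session

There is one attempt and no reset: what is moved stays moved. The work goes in short steps, Python scripts to look and compute and a tool call to move; the robot and the scene stay as the last step left them, time stands still between calls to the robot, and variables do not carry over. Pictures are saved under pics/ and viewed, at most 12 in all, crops included, and the job is handed in when it is done.

Besides the shell and the picture viewer there is one more tool, called after "Request:" in YAML: its name, and indented under it one key for each argument. servo_tool: Moves the arm, as the interface text tells. Its arguments: {"type":"object","properties":{"plan":{"type":"string"}},"required":["plan"]}

```bash
ls; mkdir -p pics
python3 - <<'E'
from bench import ctrl, viewer
import cv2
for n in ("scene","top"):
    cv2.imwrite(f"pics/{n}0.png",cv2.resize(viewer.capture(n)[:,:,::-1],None,fx=1.5,fy=1.5))
    print(n,viewer.get_calibration(n))
print(viewer.get_calibration("wrist"));print(ctrl.observe())
E
```

```text
pics
scene {'fx': 389.7773075745267, 'fy': 389.7773075745267, 'cx': 256.4460810670567, 'cy': 196.64400539219318, 'eye': array([ 0.04609273, -0.68148093,  0.69140967]), 'attitude': array([ 53.08675555,  -0.70596634, -37.85605607])}
top {'fx': 442.8637723396911, 'fy': 442.8637723396911, 'cx': 258.430569311146, 'cy': 186.03281049279414, 'eye': array([ 0.260869  , -0.04564449,  1.28989789]), 'attitude': array([ 1.35046485e+01,  4.82828135e-02, -8.63159234e+01])}
{'fx': 298.8011523494044, 'fy': 298.8011523494044, 'cx': 253.93804042412424, 'cy': 193.76639719286845, 'hand_eye': array([[ 1.04437105e-03,  9.66364267e-01,  2.57175062e-01,
         7.06933356e-02],
       [ 9.99999391e-01, -1.10115734e-03,  7.67908522e-05,
         5.45011102e-04],
       [ 3.57398143e-04,  2.57174825e-01, -9.66364828e-01,
        -1.45841237e-01],
       [ 0.00000000e+00,  0.00000000e+00,  0.00000000e+00,
         1.00000000e+00]])}
{'time': 0.1, 'joints': array([ 5.66598417e+01,  9.10959208e+00,  9.15631112e+01, -5.14856156e-04,
        7.94228926e+01, -1.20364372e+01]), 'dq': array([ 0.0224381 , -0.08782369, -0.19633876,  0.02600961,  0.13712505,
        0.05951068]), 'tau': array([ 7.28443756e-04, -3.86505854e+01, -3.22959280e+01,  7.03124190e-02,
        3.39582888e-02, -7.79491688e-05]), 'position': array([0.20862561, 0.53526806, 0.23872807]), 'tcp_rot': array([-1.79906400e+02, -1.94401316e-02,  1.58696358e+02]), 'force': array([-0.50786298, -0.45140713, -0.19259223]), 'wrist_torque': array([-0.04567188,  0.00261711,  0.02444786]), 'grasp_force': 0.0, 'gripper_width': 0.09215078860289945}
```

View pics/scene0.png

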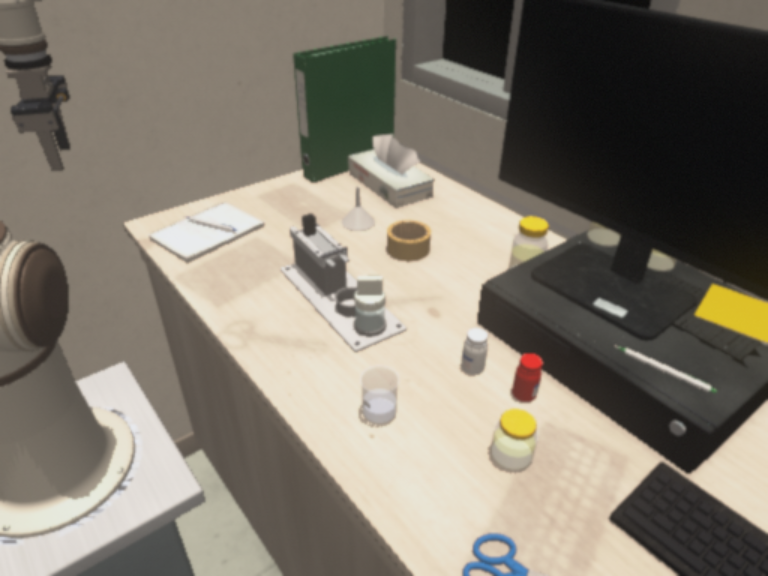

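View pics/top0.png

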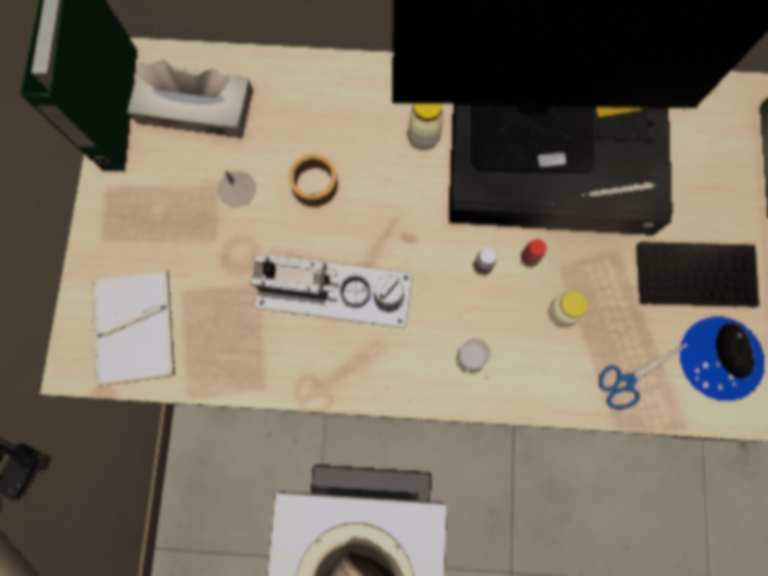

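The scene view shows the carrier with grip at (310,222), cup at (347,300), lid fin at (370,287), the white bottle at (475,350) and a red look-alike at (527,377). In the top view the bottle cap is at (486,257), the cup at (356,290), the fin at (389,287) and the grip at (269,268).

```bash
cat > h.py <<'E'
from bench import ctrl, viewer
import numpy as np, cv2
from scipy.spatial.transform import Rotation as Ro
def cam(n):
    c=viewer.get_calibration(n)
    if n=="wrist":
        s=ctrl.observe(); T=np.eye(4); T[:3,:3]=Ro.from_euler("xyz",s["tcp_rot"],degrees=True).as_matrix(); T[:3,3]=s["position"]
        M=T@c["hand_eye"]; return c,M[:3,:3],M[:3,3]
    return c,Ro.from_euler("xyz",c["attitude"],degrees=True).as_matrix(),np.array(c["eye"])
def ray(C,u,v,z):
    c,R,e=C; d=R@np.array([(u-c["cx"])/c["fx"],-(v-c["cy"])/c["fy"],-1]); return e+d*(z-e[2])/d[2]
def proj(C,p):
    c,R,e=C; q=R.T@(np.array(p)-e); return np.array([c["cx"]-c["fx"]*q[0]/q[2],c["cy"]+c["fy"]*q[1]/q[2]])
def snap(n,f,s=1.5):
    C=cam(n); im=viewer.capture(n); cv2.imwrite(f"pics/{f}.png",cv2.resize(im[:,:,::-1],None,fx=s,fy=s,interpolation=cv2.INTER_CUBIC)); np.savez(f"pics/{f}.npz",im=im,R=C[1],e=C[2]); return C,im
E
python3 - <<'E'
from h import *
T=cam("top");S=cam("scene")
def p(n,C,u,v,z): print(n,(ray(C,u/1.5,v/1.5,z)*1000).round(0)[:2])
p("cap top",T,486,256,.074);p("cap scene",S,477,336,.074)
p("cup top rim",T,356,290,.034);p("fin",T,389,286,.117);p("fin sc",S,370,281,.117)
p("grip top",T,270,262,.132);p("grip sc",S,309,217,.132)
for u,v in((257,305),(405,324),(410,272)):p("corner",T,u,v,.008)
p("beaker",T,473,352,.072);p("red",T,537,246,.074)
print(Ro.from_euler("xyz",ctrl.observe()["tcp_rot"],degrees=True).as_matrix().round(3))
E
```

```text
cap top [ 609. -209.]
cap scene [ 608. -214.]
cup top rim [536.  35.]
fin [529. -30.]
fin sc [525. -36.]
grip top [556. 187.]
grip sc [546. 188.]
corner [499. 228.]
corner [480. -64.]
corner [585. -68.]
beaker [ 425. -191.]
red [ 635. -306.]
[[-0.932  0.363 -0.001]
 [ 0.363  0.932 -0.001]
 [ 0.    -0.002 -1.   ]]
```

Request:
servo_tool:
  plan: "1 0 0 -10 0 0 -0.124;1 0 0 -10 0 0 -0.124;1 0 0 -10 0 0 -0.124;1 -15 -35 -5 0 0 0;1 -20 -40 -5 0 0 0;1 -25 -40 -5 0 0 0;1 -25 -40 -5 0 0 0;1 -25 -40 -5 0 0 0;1 -25 -40 -5 0 0 0;1 -25 -40 0 0 0 0"

```text
time: 1.1
position: [0.3697, 0.2591, 0.3001]
tcp_rot: [180.0, 0.1, -180.0]
force: [1.0, 0.8, -0.0]
gripper_width: 0.0922
grasp_force: 0.0
```

Request:
servo_tool:
  plan: "1 -25 -40 0 0 0 0;1 -25 -40 0 0 0 0;1 -25 -40 0 0 0 0;1 -25 -30 0 0 0 0;1 -20 -20 0 0 0 0;1 -10 -10 0 0 0 0;1 0 0 0 0 0 0;1 0 0 0 0 0 0"

```text
time: 1.9
position: [0.4984, 0.0816, 0.2993]
tcp_rot: [180.0, -0.1, -180.0]
force: [0.1, 0.0, 1.5]
gripper_width: 0.092
grasp_force: 0.0
```

Run:
```python
from h import *
snap("wrist","w1");print(ctrl.observe()["joints"].round(1))
```

```text
[ -4.4  -3.5  97.8   0.   85.7 -94.5]
```

View pics/w1.png

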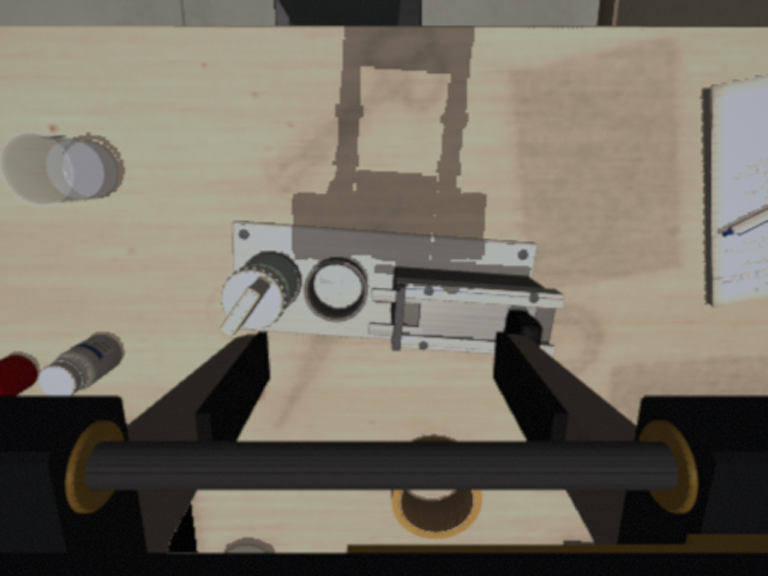

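The wrist view shows the carrier plate corners at (233,221) and (535,243), the cup rim centred at (337,288), and the fin top running from (263,282) to (228,330). The grip is at (522,325), the bottle cap at (58,380), the beaker on the upper left and the red bottle on the left edge.

Run:
```python
from h import *
W=cam("wrist")
def p(n,u,v,z):
    r=ray(W,u/1.5,v/1.5,z)*1000; print(n,r.round(1)[:2]); return r
a=p("c1",233,221,.008);b=p("c2",535,243,.008);d=b-a;print("yaw",np.degrees(np.arctan2(-d[0],d[1])),np.hypot(*d[:2]))
p("cuprim",337,288,.034)
f=p("fA",264,280,.117);g=p("fB",228,331,.117)
m=(f+g)/2;print("fin mid",m[:2],np.degrees(np.arctan2(*(g-f)[1::-1])))
p("cap",58,380,.074);p("grip",522,318,.132)
d=d/np.linalg.norm(d);n=np.array([d[1],-d[0],0]);mid=a+56*n
for nm,y in(("pot",44),("cup",110),("y54",164)):print(nm,(mid+d*y)[:2].round(1))
im=np.load("pics/w1.npz")["im"]
# white cap segmentation
h=cv2.cvtColor(im,cv2.COLOR_RGB2HSV)
m=((h[...,1]<30)&(h[...,2]>150)).astype(np.uint8)
n,l,s,c=cv2.connectedComponentsWithStats(m)
for i in range(1,n):
    if s[i,4]>60:print((s[i]*1.5).round(),(c[i]*1.5).round(1))
```

```text
c1 [474.3 -61.5]
c2 [495.  233.3]
yaw -4.021586271554762 295.52237872518566
cuprim [534.4  40.4]
fA [506.8  -6.1]
fB [547.6 -36.7]
fin mid [527.19785282 -21.43485461] -36.84968711928276
cap [ 610.7 -210. ]
grip [531.5 185.7]
pot [533.2 -21.6]
cup [537.9  44.3]
y54 [541.7  98.1]
[ 712.   75.   56.  228. 7352.] [739.9 188. ]
[  0. 130.  58.  76. 339.] [ 19.3 166.4]
[ 63. 153.  10.  33. 164.] [ 67.8 169.9]
[734. 212.  34.  21. 183.] [751.1 222.2]
[ 232.  224.   62.   46. 1144.] [259.5 240.9]
[453. 242.  84.  27. 705.] [505.5 254.1]
[ 242.  255.  153.   84. 3090.] [328.  310.4]
[296. 258.  22.  26. 162.] [305.2 265.7]
[315. 266.  46.  42. 974.] [336.8 285.3]
[220. 272.  45.  64. 992.] [237.2 298.4]
[ 404.  285.  160.   50. 2535.] [466.5 307.1]
[402. 336.  92.  18. 654.] [448.7 344.2]
[ 38. 368.  38.  27. 540.] [ 55.2 381. ]
```

Request:
servo_tool:
  plan: "1 -6 -21 22 0 0 0;1 -6 -21 22 0 0 0;1 -6 -21 22 0 0 0;1 -6 -21 22 0 0 0;1 -6 -22 21 0 0 0.129;1 0 0 0 0 0 0.129;0.6 0 0 0 0 0 0.129;0.6 0 0 0 0 0 0.129;0.6 0 0 0 0 0 0.130;0.6 0 0 0 0 0 0"

```text
time: 2.95
position: [0.5287, -0.0238, 0.1909]
tcp_rot: [180.0, 0.0, 143.1]
force: [0.1, 0.3, 0.1]
gripper_width: 0.062
grasp_force: 0.0
```

Run:
```python
from h import *
C,im=snap("wrist","w2")
print(ctrl.observe()["position"],ctrl.observe()["tcp_rot"])
```

```text
[ 0.52870889 -0.02403774  0.19085228] [1.79988684e+02 6.61563150e-03 1.43251435e+02]
```

View pics/w2.png

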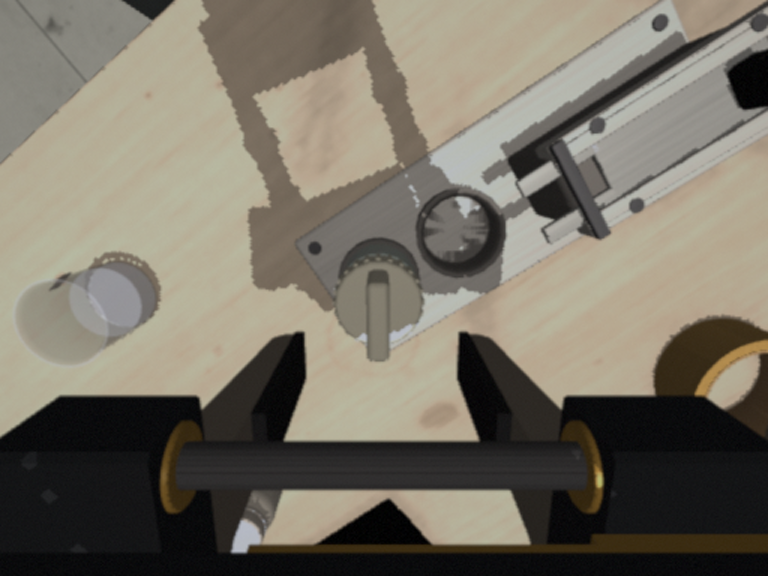

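The fin stands vertical in this view, its top face from (378,284) to (378,361). It is centred between the fingers at columns 305 and 458, with the cup rim at (460,231).

Run:
```python
from h import *
W=cam("wrist");s=ctrl.observe()
Rt=Ro.from_euler("xyz",s["tcp_rot"],degrees=True).as_matrix()
im=np.load("pics/w2.npz")["im"]
def p(n,u,v,z):
    r=ray(W,u/1.5,v/1.5,z); print(n,(r*1000).round(1)[:2],"tool",(Rt.T@(r-s["position"])*1000).round(1)); return r
p("finA",378,284,.117);p("finB",378,361,.117);p("finmid",378,320,.117)
p("cup",460,231,.034)
p("fin left",366,350,.117);p("fin right",389,350,.117)
a=p("cor",296,242,.008);b=p("cor2",672,0,.008)
d=b-a;print(np.degrees(np.arctan2(-d[0],d[1])),np.hypot(*d[:2]))
p("gripL",727,75,.132)
```

```text
finA [515.7 -15. ] tool [15.9 -0.5 73.9]
finB [549.3 -40.1] tool [-26.1  -0.6  73.9]
finmid [531.  -26.4] tool [-3.3 -0.6 73.9]
cup [535.5  38.6] tool [ 32.   54.3 156.9]
fin left [540.6 -41.4] tool [-19.9  -6.9  73.9]
fin right [547.8 -31.7] tool [-19.9   5.2  73.9]
cor [475.4 -61.3] tool [ 20.5 -61.8 182.8]
cor2 [499.1 234.1] tool [178.2 189.  182.9]
-4.578670200871013 0.2962961822922603
gripL [527.8 158.6] tool [110.  145.8  58.9]
```

Request:
servo_tool:
  plan: "0.5 -5 -0.5 20 0 0 0;0.5 0 0 25 0 0 0;0.5 0 0 20 0 0 0;0.5 0 0 13 0 0 0;0.5 0 0 0 0 0 0;0 0 0 0 0 0 0;0 0 0 0 0 0 0;0 0 0 0 0 0 0;0 0 0 0 0 0 0;0 0 0 0 0 0 0"

```text
time: 4.0
position: [0.5329, -0.0291, 0.1132]
tcp_rot: [-180.0, 0.1, 143.0]
force: [-0.9, -1.3, 1.9]
gripper_width: 0.012
grasp_force: 30.0
```

Request:
servo_tool:
  plan: "0 0 0 0 0 0 0.12;0 0 0 0 0 0 0.12;0 0 0 0 0 0 0.12;0 0 0 0 0 0 0.12;0 0 0 0 0 0 0.12;0 0 0 0 0 0 0.12;0 0 0 0 0 0 0.12;0 0 0 0 0 0 0.08;0 0 0 0 0 0 0"

```text
time: 4.9
position: [0.5311, -0.03, 0.1132]
tcp_rot: [-179.7, 0.2, 90.2]
force: [-10.7, -5.9, 8.8]
gripper_width: 0.0122
grasp_force: 30.0
```

```bash
python3 -c "
from h import *
s=ctrl.observe();print(s['tcp_rot'],s['wrist_torque'],s['force'],s['position'])"
```

```text
[-1.79735566e+02  1.50057652e-01  9.02209011e+01] [-0.90045035  1.58676863 -0.07359544] [-10.67894702  -5.8626427    8.82488334] [ 0.53107621 -0.03003736  0.11320857]
```

Request:
servo_tool:
  plan: "0 0 0 0 0 0 0.05;0 0 0 0 0 0 0.03;0 0 0 0 0 0 0.03;0 0 0 0 0 0 0.03;0 0 0 0 0 0 0"

```text
time: 5.4
position: [0.5309, -0.03, 0.1132]
tcp_rot: [-179.7, 0.2, 82.4]
force: [-10.0, -4.8, 9.9]
gripper_width: 0.0125
grasp_force: 31.1
```

```bash
python3 -c "
from h import *
s=ctrl.observe();print(s['tcp_rot'],s['wrist_torque'],s['force'],s['position'])"
```

```text
[-179.72640965    0.21456608   82.3819792 ] [-0.93978198  1.79440903  0.71737628] [-10.03734115  -4.79496455   9.90581021] [ 0.53086689 -0.03001986  0.11320297]
```

Request:
servo_tool:
  plan: "0 0 0 0 0 0 0.04;0 0 0 0 0 0 0;0 0 0 0 0 0 -0.02;0.4 0 0 0 0 0 0;0.4 0 0 0 0 0 0;0.4 0 0 0 0 0 0;0.4 0 0 -30 0 0 0;0.4 0 0 -35 0 0 0;0.4 0 0 -30 0 0 0;0.4 0 0 0 0 0 0"

```text
time: 6.4
position: [0.5357, -0.0292, 0.2127]
tcp_rot: [179.5, 0.1, 81.1]
force: [0.6, -0.4, -0.0]
gripper_width: 0.0366
grasp_force: 0.0
```

Run:
```python
from h import *
C,im=snap("wrist","w3")
print(ctrl.observe()["position"],ctrl.observe()["tcp_rot"])
```

```text
[ 0.53431705 -0.02888898  0.20996013] [1.79700620e+02 2.40613357e-02 8.11271652e+01]
```

View pics/w3.png

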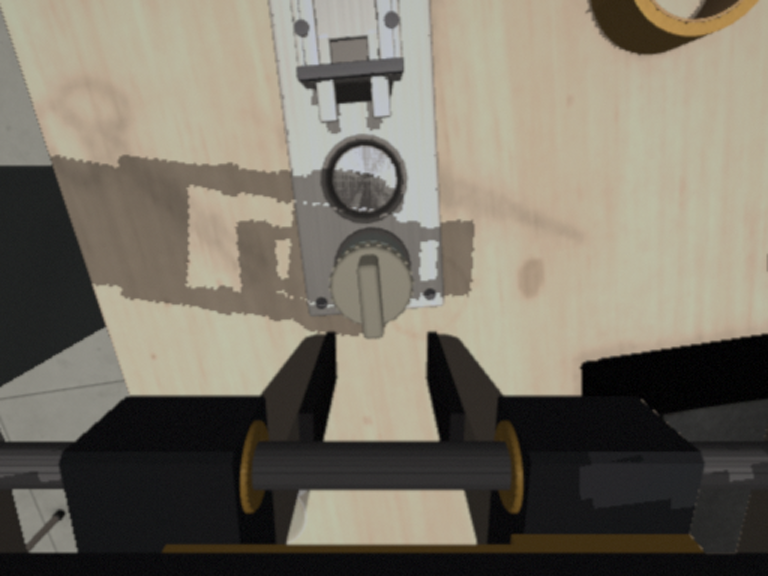

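The fin top now runs from (368,266) to (373,337) in line with the plate. The cup rim is centred at (364,177) and the fork prongs stick out just ahead of the crossbar.

Run:
```python
from h import *
d=np.load("pics/w3.npz");W=(cam("wrist")[0],d["R"],d["e"])
def p(n,u,v,z):
    r=ray(W,u/1.5,v/1.5,z)*1000; print(n,r.round(1)[:2]); return r
def ang(a,b):
    q=a-b;print("  yaw",round(np.degrees(np.arctan2(-q[0],q[1])),1),np.hypot(*q[:2]).round(1))
ang(p("f",368.5,267,.117),p("f",373.5,337,.117))
ang(p("fl",359,267,.117),p("fl",363.5,337,.117))
ang(p("eL",277,45,.008),p("eL",309,310,.008))
ang(p("eR",431,45,.008),p("eR",441,295,.008))
c=p("cup",364.5,177,.034);ang(c,p("fm",371,301,.117))
ang(p("bar",298,75,.103),p("bar",403,68,.103))
im=d["im"];g=cv2.GaussianBlur(cv2.cvtColor(im,cv2.COLOR_RGB2GRAY),(3,3),0)
m=((g<75).astype(np.uint8));m[:85]=0;m[150:]=0;m[:,:205]=0;m[:,280:]=0
cs,_=cv2.findContours(m,cv2.RETR_EXTERNAL,cv2.CHAIN_APPROX_NONE)
k=max(cs,key=len);e=cv2.fitEllipse(k);print([np.array(x)*1.5 for x in e[:2]]);p("cupE",e[0][0]*1.5,e[0][1]*1.5,.034)
```

```text
f [534.8  -7.4]
f [531.1 -48.3]
  yaw -5.2 41.1
fl [529.7  -6.6]
fl [525.4 -47.4]
  yaw -5.9 41.0
eL [491.1 137.7]
eL [475.4 -57.8]
  yaw -4.6 196.1
eR [598.5 121.3]
eR [583.7 -62. ]
  yaw -4.6 183.9
cup [538.1  39.5]
fm [533.1 -26.8]
  yaw -4.3 66.5
bar [514.1  96.4]
bar [568.8  91.4]
  yaw 84.8 54.9
[array([362.6296463, 180.2322464]), array([78.35357666, 80.61700058])]
cupE [536.4  37.6]
```

Request:
servo_tool:
  plan: "1 -28 17 0 0 0 0;1 -28 17 0 0 0 0;1 -28 17 0 0 0 0;1 -28 17 0 0 0 0;1 -28 17 0 0 0 0;1 -28 18 0 0 0 0;1 0 0 0 0 0 -0.14;1 0 0 0 0 0 -0.14;1 0 0 0 0 0 -0.14;1 0 0 0 0 0 -0.14"

```text
time: 7.45
position: [0.6077, -0.2101, 0.2051]
tcp_rot: [-179.9, -0.2, 113.5]
force: [0.5, 0.7, 0.3]
gripper_width: 0.092
grasp_force: 0.0
```

Request:
servo_tool:
  plan: "1 0 0 0 0 0 -0.14;1 0 0 0 0 0 -0.14;1 0 0 0 0 0 -0.14;1 0 0 0 0 0 -0.14;1 0 0 0 0 0 -0.14;1 0 0 0 0 0 -0.14;1 0 0 0 0 0 -0.14;1 0 0 0 0 0 -0.14;1 0 0 0 0 0 -0.046;1 0 0 0 0 0 0"

```text
time: 8.45
position: [0.6078, -0.21, 0.2054]
tcp_rot: [179.9, -0.2, -180.0]
force: [0.2, 0.3, 0.0]
gripper_width: 0.0918
grasp_force: 0.0
```

Run:
```python
from h import *
C,im=snap("wrist","w4")
print(ctrl.observe()["position"],ctrl.observe()["tcp_rot"])
```

```text
[ 0.6078816  -0.21008803  0.20570829] [ 1.79913881e+02 -1.36763202e-01  1.79942163e+02]
```

View pics/w4.png

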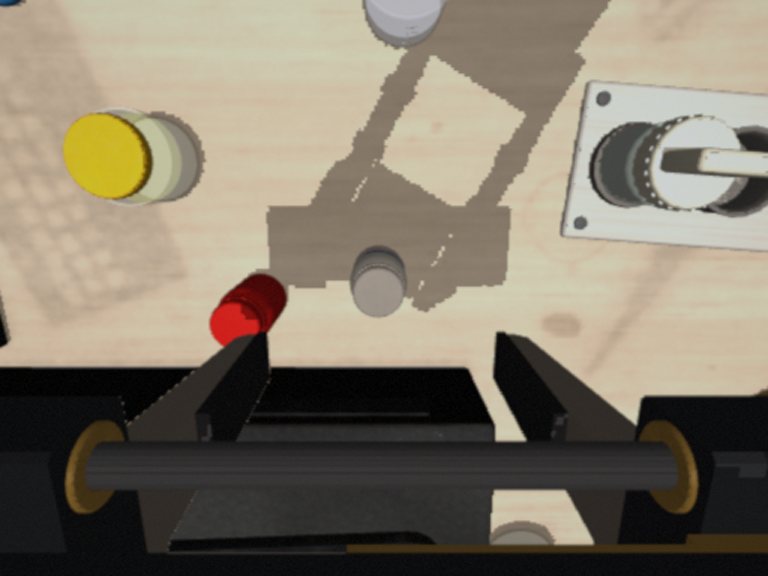

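The bottle cap top is at (378,289) between the jaws, and the red cap at (237,323) is outside the left finger. The black box's front edge lies at row 370.

Run:
```python
from h import *
W=cam("wrist");T=cam("top");S=cam("scene")
def p(n,C,u,v,z): print(n,(ray(C,u/1.5,v/1.5,z)*1000).round(1)[:2])
p("cap",W,378,289,.074);p("capL",W,351,289,.074);p("capR",W,405,289,.074);p("red",W,235,323,.074)
# box height from top edge/bottom edge: corner seen in wrist and top
for z in (0,.05,.08,.1,.12):
    p(f"box front-left top edge z{z}",W,470,370,z);p("  top",T,450,213,z)
```

```text
cap [ 609.7 -211.8]
capL [ 609.7 -229.1]
capR [ 609.7 -194.5]
red [ 632.6 -305.2]
box front-left top edge z0 [ 700.2 -134. ]
  top [ 716.8 -143. ]
box front-left top edge z0.05 [ 677.1 -144.8]
  top [ 699.1 -139.2]
box front-left top edge z0.08 [ 663.2 -151.4]
  top [ 688.5 -137. ]
box front-left top edge z0.1 [ 654.  -155.7]
  top [ 681.4 -135.5]
box front-left top edge z0.12 [ 644.7 -160. ]
  top [ 674.4 -134. ]
```

Request:
servo_tool:
  plan: "1 -2 -1.5 30 0 0 0;1 0 0 35 0 0 0;1 0 0 35 0 0 0;1 0 0 30 0 0 0;1 0 0 20 0 0 0;1 0 0 0 0 0 0;0 0 0 0 0 0 0;0 0 0 0 0 0 0;0 0 0 0 0 0 0;0 0 0 0 0 0 0"

```text
time: 9.5
position: [0.6113, -0.2124, 0.0589]
tcp_rot: [-179.9, 0.1, -180.0]
force: [0.0, 0.8, 0.4]
gripper_width: 0.0618
grasp_force: 0.0
```

Request:
servo_tool:
  plan: "0 0 0 0 0 0 0;0 0 0 0 0 0 0;0 0 0 0 0 0 0;0 0 0 0 0 0 0;0 0 0 0 0 0 0"

```text
time: 10.0
position: [0.6106, -0.212, 0.0577]
tcp_rot: [180.0, 0.0, -180.0]
force: [0.4, 0.7, 1.3]
gripper_width: 0.0391
grasp_force: 30.0
```

Request:
servo_tool:
  plan: "0 0 0 -20 0 0 0;0 0 0 -35 0 0 0;0 0 0 -35 0 0 0;0 0 0 -30 0 0 0;0 4 15 -10 0 0 0;0 9 30 0 0 0 0;0 10 34 0 0 0 0;0 10 34 0 0 0 0;0 10 34 0 0 0 0;0 10 34 0 0 0 0"

```text
time: 11.0
position: [0.5567, -0.0298, 0.1873]
tcp_rot: [180.0, -0.0, 180.0]
force: [1.0, 0.2, -1.0]
gripper_width: 0.0389
grasp_force: 30.0
```

Request:
servo_tool:
  plan: "0 10 34 0 0 0 0;0 7 24 0 0 0 0;0 4 11 0 0 0 0.12;0 0 0 0 0 0 0.14;0 0 0 0 0 0 0.14;0 0 0 0 0 0 0.14;0 0 0 0 0 0 0.14;0 0 0 0 0 0 0.14;0 0 0 0 0 0 0.14;0 0 0 0 0 0 0.14"

```text
time: 12.0
position: [0.5362, 0.0379, 0.1873]
tcp_rot: [-180.0, -0.0, 116.7]
force: [-0.4, -0.2, -1.0]
gripper_width: 0.0391
grasp_force: 30.0
```

Request:
servo_tool:
  plan: "0 0 0 0 0 0 0.14;0 0 0 0 0 0 0.14;0 0 0 0 0 0 0.14;0 0 0 0 0 0 0.14;0 0 0 0 0 0 0;0 0 0 0 0 0 0"

```text
time: 12.6
position: [0.5363, 0.038, 0.1874]
tcp_rot: [-180.0, 0.0, 85.1]
force: [1.1, -0.1, 0.1]
gripper_width: 0.0392
grasp_force: 30.0
```

Run:
```python
from h import *
C,im=snap("wrist","w5")
print(ctrl.observe()["position"],ctrl.observe()["tcp_rot"])
```

```text
[0.5363791  0.03794288 0.18749166] [-1.79985965e+02  1.06353094e-03  8.50639921e+01]
```

View pics/w5.png

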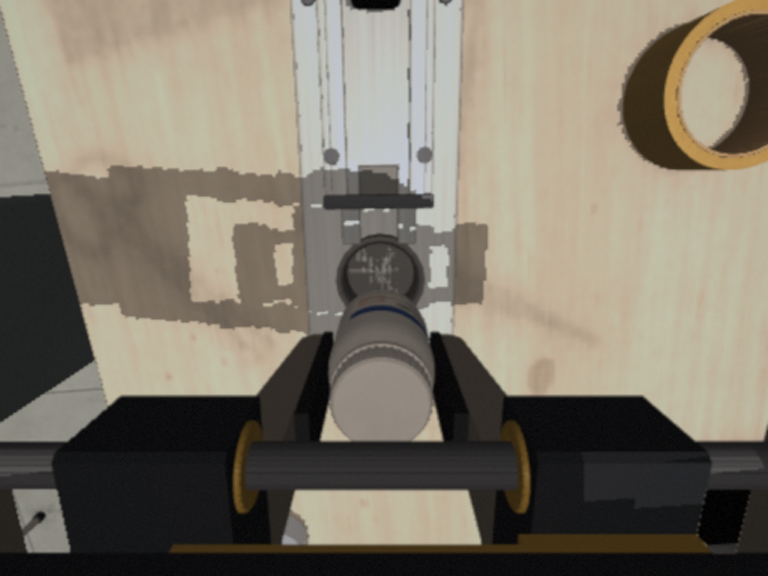

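The bottle is held upright between the fingers. The cup rim is centred near (380,276), just ahead and in line, with the crossbar at row 201.

Run:
```python
from h import *
W=cam("wrist");s=ctrl.observe();Rt=Ro.from_euler("xyz",s["tcp_rot"],degrees=True).as_matrix()
def p(n,u,v,z):
    r=ray(W,u/1.5,v/1.5,z); print(n,(r*1000).round(1)[:2],(Rt.T@(r-s["position"])*1000).round(1))
p("left",337,272,.034);p("right",424,272,.034);p("top",380,234,.034)
p("bottle cap center",381,395,s["position"][2]-.057+.074)
p("gripfront",375,8,.132-.035)
```

```text
left [508.6  46.1] [  5.7 -28.4 153.5]
right [567.8  41. ] [  5.8  31.1 153.5]
top [540.1  69.5] [ 31.7   1.  153.5]
bottle cap center [538.5  41.6] [  3.8   1.8 -17. ]
gripfront [547.7 183.5] [146.   -1.2  90.5]
```

Request:
servo_tool:
  plan: "0 0 0 25 0 0 0;0 0 0 30 0 0 0;0 0 0 25 0 0 0;0 0 0 15 0 0 0;0 0 0 8 0 0 0;0 0 0 8 0 0 0;0 0 0 6 0 0 0;0 0 0 3 0 0 0;0 0 0 0 0 0 0"

```text
time: 13.55
position: [0.5366, 0.0379, 0.0677]
tcp_rot: [180.0, 0.0, 84.9]
force: [0.1, -0.0, -1.4]
gripper_width: 0.0388
grasp_force: 30.0
```

Request:
servo_tool:
  plan: "0 0 0 1.5 0 0 0;0 0 0 0 0 0 0"

```text
time: 13.75
position: [0.5367, 0.0379, 0.0664]
tcp_rot: [180.0, 0.0, 84.9]
force: [-0.2, 1.1, -0.5]
gripper_width: 0.0387
grasp_force: 30.0
```

Request:
servo_tool:
  plan: "0 0 0 1 0 0 0;0 0 0 0 0 0 0"

```text
time: 13.95
position: [0.5369, 0.0379, 0.0657]
tcp_rot: [180.0, 0.0, 84.9]
force: [-0.4, 0.7, 2.0]
gripper_width: 0.0392
grasp_force: 30.0
```

Request:
servo_tool:
  plan: "0 0 0 0.5 0 0 0;0.75 0 0 0 0 0 0;0.75 0 0 0 0 0 0;0.75 0 0 0 0 0 0;0.75 0 0 0 0 0 0;0.75 0 0 -20 0 0 0;0.75 0 0 -35 0 0 0;0.75 0 0 -40 0 0 0;0.75 0 0 -30 0 0 0;0.75 0 0 -10 0 0 0"

```text
time: 14.95
position: [0.5384, 0.0377, 0.2033]
tcp_rot: [179.6, 0.0, 84.9]
force: [-0.2, 0.4, 0.1]
gripper_width: 0.0686
grasp_force: 0.0
```

Request:
servo_tool:
  plan: "0.75 20 0 0 0 0 0;0.75 35 0 0 0 0 0;0.75 35 0 0 0 0 0;0.75 20 0 0 0 0 0;0.75 0 0 0 0 0 0;0.75 0 0 0 0 0 0"

```text
time: 15.55
position: [0.5456, 0.1473, 0.1982]
tcp_rot: [-179.9, 0.0, 84.9]
force: [-0.1, 0.5, 0.1]
gripper_width: 0.069
grasp_force: 0.0
```

Run:
```python
from h import *
C,im=snap("wrist","w6")
print(ctrl.observe()["position"],ctrl.observe()["tcp_rot"])
```

```text
[0.54578353 0.14678867 0.19849933] [-1.79903493e+02  4.31230036e-02  8.48871909e+01]
```

View pics/w6.png

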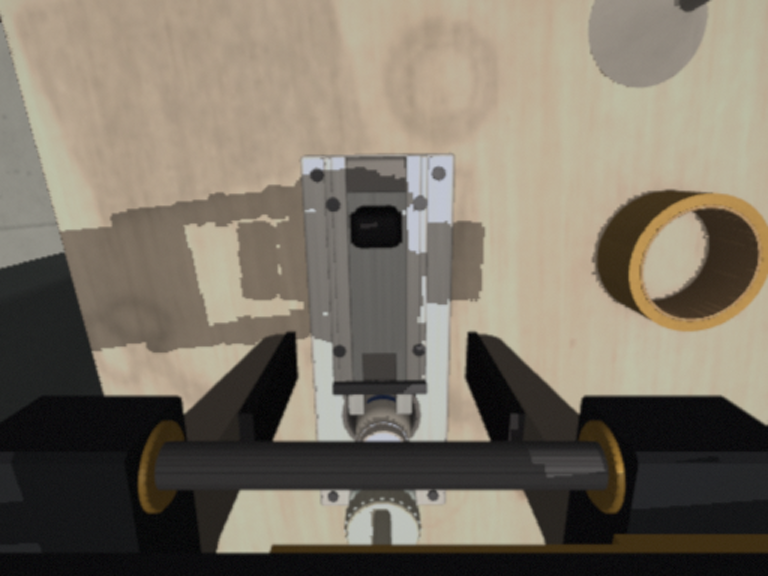

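The bottle stands in the cup at (382,415), just behind the crossbar. The black grip's top is centred at (376,226), columns 351–402 and rows 205–247.

Run:
```python
from h import *
W=cam("wrist");s=ctrl.observe();Rt=Ro.from_euler("xyz",s["tcp_rot"],degrees=True).as_matrix()
def p(n,u,v,z):
    r=ray(W,u/1.5,v/1.5,z); print(n,(r*1000).round(1)[:2],(Rt.T@(r-s["position"])*1000).round(1))
p("L",351,226,.132);p("R",402,226,.132);p("t",376,206,.132);p("b",376,247,.132)
p("bar",380,384,.103)
```

```text
L [537.5 195. ] [ 47.3 -12.4  66.5]
R [561.5 192.9] [47.4 11.6 66.4]
t [550.1 203.2] [56.7 -0.6 66.5]
b [548.3 184. ] [37.4 -0.7 66.5]
bar [542.5  97.8] [-49.    1.2  95.5]
```

Request:
servo_tool:
  plan: "0.75 17 -0.5 0 0 0 0;0.75 20 0 0 0 0 0;0.75 10 0 0 0 0 0;0.75 0 0 25 0 0 0;0.75 0 0 25 0 0 0;0.75 0 0 16 0 0 0;0.75 0 0 0 0 0 0;0 0 0 0 0 0 0;0 0 0 0 0 0 0;0 0 0 0 0 0 0"

```text
time: 16.6
position: [0.5509, 0.1943, 0.135]
tcp_rot: [179.9, -0.0, 84.9]
force: [-0.1, 0.4, -0.1]
gripper_width: 0.0472
grasp_force: 0.0
```

Request:
servo_tool:
  plan: "0 0 0 0 0 0 0;0 0 0 0 0 0 0;0 0 0 0 0 0 0"

```text
time: 16.9
position: [0.5472, 0.1948, 0.1338]
tcp_rot: [-179.6, 0.0, 84.9]
force: [-8.5, -1.2, 13.2]
gripper_width: 0.0236
grasp_force: 30.0
```

Request:
servo_tool:
  plan: "0 0 -2 -0.5 0 0 0;0 -5 0 0 0 0 0;0 -8 0 0 0 0 0;0 -10 0 0 0 0 0;0 -10 0 0 0 0 0;0 -10 0 0 0 0 0;0 -10 0 0 0 0 0;0 -10 0 0 0 0 0;0 -5 0 0 0 0 0;0 0 0 0 0 0 0"

```text
time: 17.9
position: [0.5419, 0.1251, 0.134]
tcp_rot: [180.0, 0.1, 84.9]
force: [-0.2, -2.4, -2.5]
gripper_width: 0.0234
grasp_force: 30.0
```

Moved 70 mm so far; about 14 mm remain.

Request:
servo_tool:
  plan: "0 -5 0 0 0 0 0;0 -4 0 0 0 0 0;0 -2 0 0 0 0 0;0 -2 0 0 0 0 0;0 -2 0 0 0 0 0;0 0 0 0 0 0 0"

```text
time: 18.5
position: [0.5409, 0.1116, 0.134]
tcp_rot: [180.0, 0.0, 84.9]
force: [4.0, 1.0, -6.5]
gripper_width: 0.0237
grasp_force: 30.0
```

Request:
servo_tool:
  plan: "0 -1.5 0 0 0 0 0;0 -1.5 0 0 0 0 0;0 0 0 0 0 0 0"

```text
time: 18.8
position: [0.5407, 0.1087, 0.134]
tcp_rot: [179.9, 0.0, 84.9]
force: [4.4, 2.2, -7.3]
gripper_width: 0.0238
grasp_force: 30.0
```

Request:
servo_tool:
  plan: "0 -1.5 0 0 0 0 0;0 -1.5 0 0 0 0 0;0 -1.5 0 0 0 0 0;0 0 0 0 0 0 0"

```text
time: 19.2
position: [0.5403, 0.1042, 0.134]
tcp_rot: [179.9, 0.0, 84.9]
force: [4.7, 1.7, -7.0]
gripper_width: 0.0239
grasp_force: 30.0
```

Request:
servo_tool:
  plan: "0 -2 0 0 0 0 0;0 -2 0 0 0 0 0;0 -2 0 0 0 0 0;0 0 0 0 0 0 0"

```text
time: 19.6
position: [0.5399, 0.0988, 0.134]
tcp_rot: [179.9, -0.1, 84.9]
force: [5.5, 4.2, -8.0]
gripper_width: 0.0239
grasp_force: 30.0
```

Run:
```python
from h import *
C,im=snap("scene","s7",1)
im=im[120:260,160:320];cv2.imwrite("pics/s7c.png",cv2.resize(im[:,:,::-1],None,fx=4,fy=4,interpolation=cv2.INTER_CUBIC))
print(ctrl.observe()["force"],ctrl.observe()["position"])
```

```text
[ 5.52570568  3.40520111 -6.66368657] [0.53990992 0.09875381 0.13403527]
```

View pics/s7c.png

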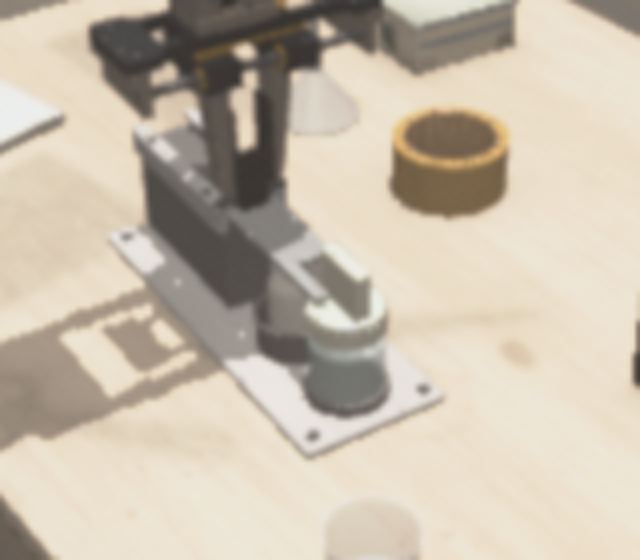

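The forked bar now covers the bottle and its prongs reach the fin at (330,280), with the grip near the crossbar. There is no stop force yet, so I'll keep going.

Request:
servo_tool:
  plan: "0 -1.5 0 0 0 0 0;0 -1.5 0 0 0 0 0;0 -1.5 0 0 0 0 0;0 -1.5 0 0 0 0 0;0 0 0 0 0 0 0"

```text
time: 20.15
position: [0.5398, 0.0981, 0.1342]
tcp_rot: [179.8, -0.7, 84.9]
force: [8.2, 23.9, -8.8]
gripper_width: 0.0238
grasp_force: 30.1
```

Request:
servo_tool:
  plan: "0 3 0 0 0 0 0;0.5 0 0 0 0 0 0;0.5 0 0 0 0 0 0;0.5 0 0 0 0 0 0;0.5 0 0 -20 0 0 0;0.5 0 0 -30 0 0 0;0.5 -20 0 -30 0 0 0;0.5 -20 0 -10 0 0 0;0.5 0 0 0 0 0 0;0.5 0 0 0 0 0 0"

```text
time: 21.15
position: [0.5354, 0.0553, 0.2241]
tcp_rot: [-180.0, -0.0, 84.8]
force: [-0.4, -0.6, -0.5]
gripper_width: 0.0461
grasp_force: 0.0
```

Run:
```python
from h import *
C,im=snap("wrist","w8")
print(ctrl.observe()["position"],ctrl.observe()["tcp_rot"])
```

```text
[0.53504838 0.05577142 0.2233074 ] [-1.79917056e+02 -1.09000360e-02  8.48686041e+01]
```

View pics/w8.png

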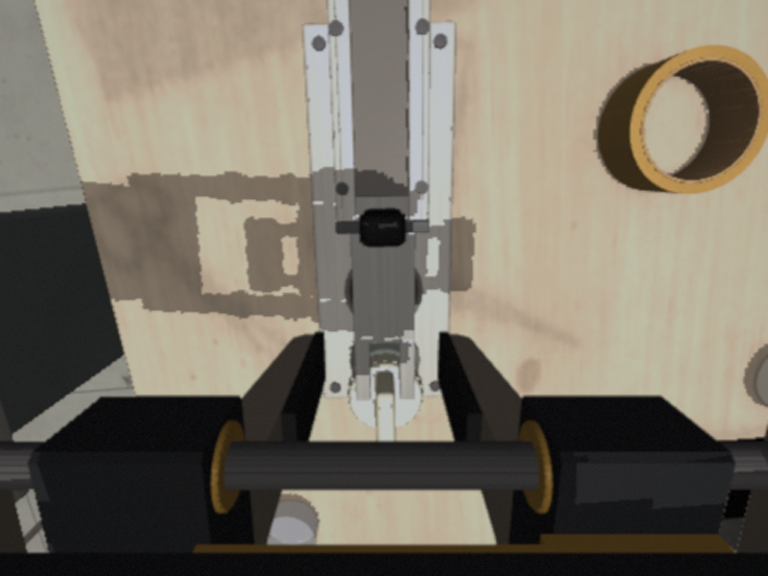

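The grip top is at columns 361–405, rows 208–246, with the crossbar showing beside it at row 227. The fork prongs straddle the fin and the lid stands in line. Next I'll work out where the grip is relative to the crossbar.

Run:
```python
from h import *
W=cam("wrist");s=ctrl.observe();Rt=Ro.from_euler("xyz",s["tcp_rot"],degrees=True).as_matrix()
def p(n,u,v,z):
    r=ray(W,u/1.5,v/1.5,z); print(n,(r*1000).round(1)[:2],(Rt.T@(r-s["position"])*1000).round(1))
p("griptop far",382,208,.132);p("grip near",382,246,.132);p("barTop",345,220,.103);p("barBot",345,233,.103)
p("prong tip L",362,400,.091);p("prong tip R",408,400,.091);p("fin far",385,372,.117);p("fin near",387,440,.117)
p("plate end",350,396,.008);p("plate far",318,24,.008)
print(W[2])
```

```text
griptop far [541.9 109.2] [53.8  2.2 91.3]
grip near [540.2  89.3] [33.8  2.3 91.3]
barTop [519.4 101.9] [ 44.5 -19.5 120.3]
barBot [518.6  94.2] [ 36.8 -19.7 120.3]
prong tip L [516.6 -22.4] [-79.6 -11.2 132.3]
prong tip R [548.  -25.2] [-79.5  20.4 132.3]
fin far [535.    9.2] [-46.4   4.2 106.3]
fin near [532.2 -38. ] [-93.6   5.7 106.3]
plate end [498.3 -62.4] [-121.   -25.8  215.3]
plate far [506.7 233.7] [174.7 -43.8 215.4]
[0.54351427 0.12772069 0.36916069]
```

Request:
servo_tool:
  plan: "0 20 2 0 0 0 0;0 30 0 0 0 0 0;0 29 0 0 0 0 0;0 0 0 25 0 0 0;0 0 0 35 0 0 0;0 0 0 30 0 0 0;0 0 0 0 0 0 0;0 -8 0 0 0 0 0;0 -4 0 0 0 0 0;0 0 0 0 0 0 0"

```text
time: 22.2
position: [0.5448, 0.1215, 0.1361]
tcp_rot: [179.8, -0.0, 84.8]
force: [0.1, -0.5, 0.1]
gripper_width: 0.0004
grasp_force: 0.0
```

Request:
servo_tool:
  plan: "0 -2 0 0 0 0 0;0 -2 0 0 0 0 0;0 0 0 0 0 0 0"

```text
time: 22.5
position: [0.5434, 0.1179, 0.1345]
tcp_rot: [180.0, -0.0, 84.9]
force: [-0.5, 0.3, -0.2]
gripper_width: 0.0004
grasp_force: 0.0
```

Request:
servo_tool:
  plan: "0 -1.5 0 0 0 0 0;0 -1.5 0 0 0 0 0;0 0 0 0 0 0 0"

```text
time: 22.8
position: [0.5429, 0.1159, 0.1342]
tcp_rot: [180.0, -0.1, 84.9]
force: [0.7, 5.3, 0.0]
gripper_width: 0.0003
grasp_force: 2.2
```

Request:
servo_tool:
  plan: "0 -1 0 0 0 0 0;0 -1 0 0 0 0 0;0 0 0 0 0 0 0"

```text
time: 23.1
position: [0.5429, 0.1157, 0.1343]
tcp_rot: [180.0, -0.3, 84.9]
force: [2.8, 10.5, -0.1]
gripper_width: 0.0003
grasp_force: 5.5
```

Request:
servo_tool:
  plan: "0 -1.5 0 0 0 0 0;0 -1 0 0 0 0 0;0 0 0 0 0 0 0"

```text
time: 23.4
position: [0.5429, 0.1155, 0.1344]
tcp_rot: [179.9, -0.6, 84.9]
force: [3.8, 19.8, 0.0]
gripper_width: 0.0001
grasp_force: 9.7
```

Request:
servo_tool:
  plan: "0 5 0 0 0 0 0;0 5 0 0 0 0 0;0 5 0 0 0 0 0;0 0 0 -30 0 0 0;0 0 0 -40 0 0 0;0 0 0 -40 0 0 0;0 0 0 0 0 0 0;0 0 0 0 0 0 0"

```text
time: 24.2
position: [0.5443, 0.1254, 0.2449]
tcp_rot: [179.9, 0.0, 84.9]
force: [0.2, -0.3, -0.9]
gripper_width: 0.0003
grasp_force: 0.0
```

Run:
```python
from h import *
C,im=snap("scene","s9",1)
im=im[120:260,160:320];cv2.imwrite("pics/s9c.png",cv2.resize(im[:,:,::-1],None,fx=4,fy=4,interpolation=cv2.INTER_CUBIC))
print(ctrl.observe()["force"],ctrl.observe()["position"])
```

```text
[-0.17736008  0.65444806 -1.2250584 ] [0.54342294 0.12544066 0.24326671]
```

View pics/s9c.png

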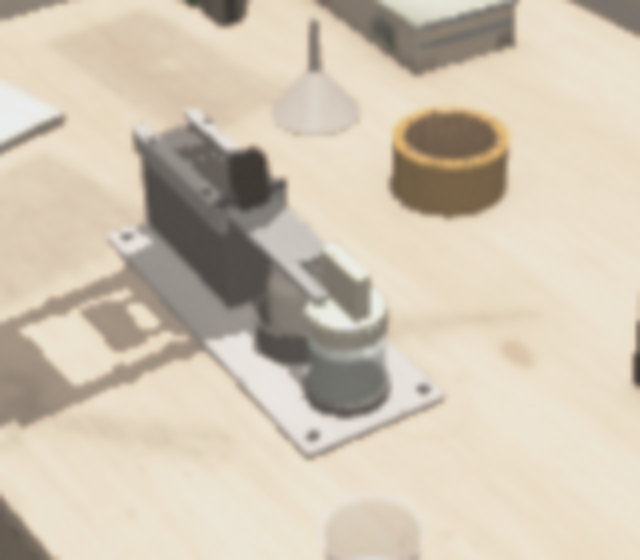

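The lock is at a hard stop: a 20 N push did not move it. The bottle stands under the bar, the fork straddles the fin at (335,275), and the arm is clear, so I'm handing in.

```bash
python3 -c "
from bench import ctrl
print(ctrl.finish_job())"
```

```text
the job is handed in; nothing more can be done
None
```

The job is handed in at about 24 s (no verdict was returned): the bottle stands in the cup, the lid was turned clockwise to its stop, and then the lock was slid to a hard stop with its fork straddling the fin.

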